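# Square up two slide cartons in the fence corner and hold

## Task

Close up the two slide cartons on the squaring board into a straight row along its back fence, long sides along that fence, with the left carton in the corner against the left end fence and the right carton end to end against it, ready to be taped together. Then press the corner carton firmly against both fences at once with the fingers and finish while still holding it pressed there, without letting go; leave the other things on the table where they are.

Things in the scene. Friction and masses are not known exactly. Their poses are not given: they have to be found in the camera images.
- corner (a point): inner corner of the squaring board (fixed plywood plate 180 x 330 x 8 mm) where the inner faces of its two fences meet, at the plate's top. x points away from the robot, square to the back fence; y points left, along the back fence; z up. The back fence's inner face is the plane x = 0, the end fence's is y = 0; the cartons lie on the -x, -y side.
- fence_back: plain aluminium back fence on the board's far side: 284 mm long (its y), 18 mm thick (x), rising 12 mm above the plate; origin at the centre of its underside, 9 mm behind its inner face. Fixed to the board. Carton on fence and on plate: friction 0.5 to 0.7, so a carton pressed hard on one fence, or down on the plate, hardly slides to the other.
- fence_end: plain aluminium end fence at the board's left end: 140 mm long (its x), 18 mm thick (y), rising 12 mm above the plate; origin at the centre of its underside, 9 mm behind its inner face. Fixed to the board.
- carton_a_mid (a point): centre (half-way up) of the left slide carton, the one nearer the end fence: closed stiff pale printed box 63 mm (its x) x 85 mm (its y, long side) x 32 mm high, 0.17 to 0.34 kg, flat on the plate, slightly turned from the corner's axes. Home, its centre is 32 mm from the back fence, 43 mm from the end fence. It stands 20 mm above the fences, so fingers can pinch its 63 mm width over them.
- carton_b_mid (a point): centre (half-way up) of the right slide carton, same kind and size as the left one; it belongs end to end with the left one, long side against the back fence.
- tape: beige tape roll 98 mm across, 25 mm high, bystander on the table; origin at the centre of its underside
- marker_pen: marker pen 135 mm long, 16 mm thick, bystander on the table; origin at the centre of its underside
- bath_timer: cream timer 58 x 66 x 19 mm, bystander on the table; origin at the centre of its underside
- dish: clear petri dish 61 mm across, 14 mm high, bystander on the table; origin at the centre of its underside
- dropper: dropper bottle 28 mm across, 84 mm high, bystander on the table; origin at the centre of its underside
- small_box: small clear plastic box 28 x 46 x 11 mm, bystander on the table; origin at the centre of its underside
Not all that is in view belongs to the job. Leave any turquoise look-alike of the part that bears carton_a_mid alone. Leave any pink look-alike of the part that bears carton_b_mid alone.

How it is judged:
By the outcome, as a careful person would: the job done as asked, in the order asked, and still so for the second after the job is handed in, while the arm keeps its last pose, push and grip.
It also fails if it takes over 72 s, if anything falls off the work surface, if the arm or the gripper's body presses on something with over 40 N, if the wrist force passes 120 N, or if a joint passes its speed limit or range.

## Robot

A 7-joint arm with a two-finger parallel gripper is mounted at the origin on a cart in front of the work surface, level with it; the furniture and walls round the work are solid. World frame = base frame: x ahead of the robot, y to its left, z up, the work surface at z = 0. Lengths are in m, angles in rad, forces in N, time in s.
With the tool pointing down it reaches from about 0.4 to 0.9 m from the base axis. Payload 5.6 kg.
Tool frame: the origin (TCP) lies midway between the tips of the shut fingers; the grasp point (between the pads) lies 19 mm behind it (manip.hold_point_z is the distance from the TCP to the grasp point, in m); z points along the fingers, y is the line along which they close (so a half turn about z gives the same grasp; the last joint's range is limited). The gripper opens to 92 mm and grips with 3 to 60 N. Pads are 20 mm wide; open, the fingers measure 128 mm over their backs; the gripper's body (75 mm by 189 mm) begins 69 mm behind the grasp point.
Start: joints at [-1.269, 0.468, -0.012, 1.603, 0.006, 1.071, -0.056], TCP at [0.22, 0.612, 0.215] pointing down, gripper open.
Joint ranges: [-2.53, 2.53], [-0.31, 2.02], [-1.57, 1.55], [0.28, 2.44], [-1.29, 4.43], [0.15, 1.84], [-2.92, 2.92]. Speed limits (rad/s): [2.57, 2.57, 3.14, 3.14, 3.14, 3.14, 3.14].

## Interface

Orientations are given as a rotation vector (axis times angle).
In Python, from rig import manip gives the robot as it stands.
- The arm moves only by the tool jog_arm, never from a script. Its argument "rows" is one flat list of numbers, 5 for each row, row after row: the shift along the tool's x, y, z in m, then the turn about the tool's z in rad, then the opening, from 0 (shut) to 1 (fully open). In form: [x, y, z, turn, claw, x, y, z, turn, claw, ...]. A call has exactly 5 rows; each row is the pose to reach, as a shift and turn from the pose commanded when the call began, along the tool's axes at that moment; what a row does not reach only later rows make up. A row lasts 1/8 s, in which the tool goes at most 62.5 mm and 10.7 degrees, less where a joint would pass 70% of its speed; a pose out of reach is approached as far as the arm can. A call with a gripper value outside its range is refused whole. The fingers move at their own pace and stop on an object; the grip force is fixed at half the most. Time passes only in rows, so rows that repeat a pose let the fingers close, or fill a call up. It gives the time, the measured TCP pose, the force, the opening and the grip force at its end, in the units of the state.
- manip.sense(): the state, without advancing time (a new reading comes with each control period).
- manip.snapshot(name): name is "scene" or "top"; returns a dict with "frame" (400x640x3 uint8, red, green, blue), "mtx" (3x3 intrinsics, pixels), "world_to_cam" (4x4, takes a point from world to camera coordinates). Camera axes: x right, y up, looking along -z (the intrinsics and any distortion apply to the point x, -y, -z); pixel columns grow to the right and rows downward; lengths in m; the calibration is good to about 2 mm. A picture is of the moment at which its call begins. There is no depth.
- manip.job_done(): hands the job in; it is judged then, once.
The state is a dict: "t": time; "joint_pos": joint angles; "joint_vel": joint speeds; "effort": joint torques, N m; "tcp_pos": TCP position; "orientation": TCP orientation; "force": force on the tool from outside, world axes, zero at the start; "moment": the same for the moment, N m; "gripper_width": opening from 0.0 (shut) to 1.0 (fully open); "gripper_force": force on a finger pad.
Only numpy, scipy, OpenCV 4.12 (cv2) and the standard library are available. Lean on these libraries where they do the work, as an engineer would, in place of code of your own. Each camera call takes 0.05 s, during which the arm holds its last target. There are 200 camera calls.

## Working session

There is one attempt and no reset: what is moved stays moved. The work goes in short steps, Python scripts to look and compute and a tool call to move; the robot and the scene stay as the last step left them, time stands still between calls to the robot, and variables do not carry over. Pictures are saved under pics/ and viewed, at most 10 in all, crops included, and the job is handed in when it is done.

Besides the shell and the picture viewer there is one more tool, called after "Call:" as name(argument=value, ...) on one line, values as JSON. jog_arm: Moves the arm, as the interface text tells. Its arguments: {"type":"object","properties":{"rows":{"type":"array","items":{"type":"number"}}},"required":["rows"]}

```bash
mkdir -p pics; ls
python3 - <<'E'
from rig import manip
import cv2,pickle
d={}
for n in("scene","top"):
    s=manip.snapshot(n);d[n]=s
    cv2.imwrite(f"pics/{n}0.png",s["frame"][:,:,::-1])
    print(n,s["mtx"].tolist(),s["world_to_cam"].round(4).tolist(),[k for k in s])
pickle.dump(d,open("s0.pkl","wb"))
print(manip.sense(),manip.hold_point_z)
E
```

```text
pics
scene [[460.93564351023247, 0.0, 312.6398828134348], [0.0, 460.93564351023247, 199.49474719547018], [0.0, 0.0, 1.0]] [[-0.9869, 0.1614, -0.0036, 0.5801], [-0.0758, -0.4437, 0.893, -0.0695], [0.1425, 0.8815, 0.4501, -1.4966], [0.0, 0.0, 0.0, 1.0]] ['frame', 'mtx', 'world_to_cam']
top [[446.80991347536576, 0.0, 324.2297245149691], [0.0, 446.80991347536576, 196.96900170190315], [0.0, 0.0, 1.0]] [[-0.0098, -1.0, 0.0017, -0.1177], [0.9968, -0.0096, 0.0793, -0.5935], [-0.0792, 0.0025, 0.9969, -1.1132], [0.0, 0.0, 0.0, 1.0]] ['frame', 'mtx', 'world_to_cam']
{'t': 0.1, 'joint_pos': array([-1.26898753,  0.46831247, -0.01157819,  1.6034785 ,  0.00600365,
        1.07142968, -0.05631002]), 'joint_vel': array([ 0.00022772, -0.00126161, -0.00071618, -0.00126882,  0.00044805,
        0.00064041, -0.00038317]), 'effort': array([ 1.02639962e-03, -5.21644199e+01, -1.23668477e-02, -2.44363260e+01,
       -5.67192980e-02,  1.40713199e-02,  4.38811560e-05]), 'tcp_pos': array([0.21961706, 0.61123348, 0.2137424 ]), 'orientation': array([-5.39067156e-01, -3.09484947e+00,  2.49337286e-03]), 'force': array([0.68683925, 0.22928821, 0.40373368]), 'moment': array([ 0.01670836,  0.05439393, -0.01224389]), 'gripper_force': 0.0, 'gripper_width': 0.9975713531519671} 0.0187
```

View pics/top0.png

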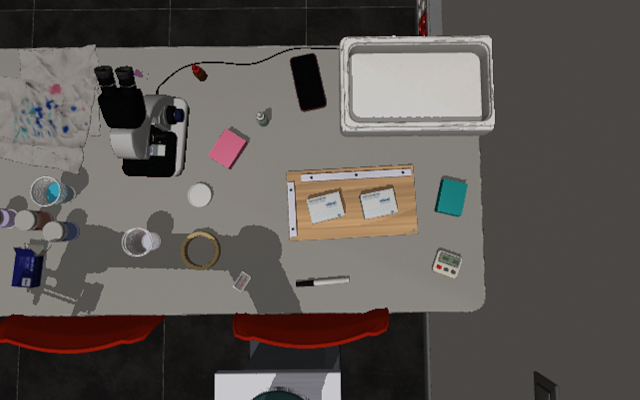

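View pics/scene0.png

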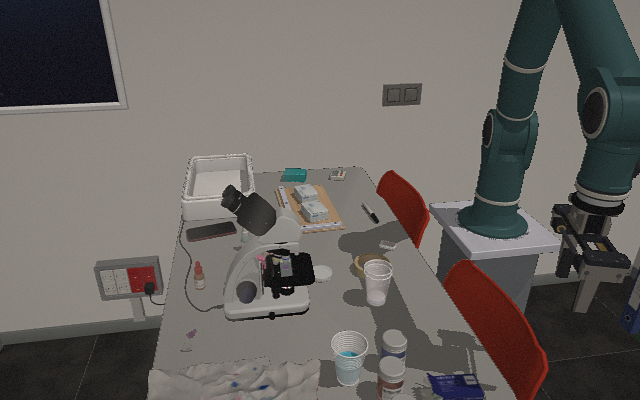

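The top view shows the board at about (287–417, 165–240), with the back fence along rows 170–180 and the end fence at column ~292. Carton A is near (325, 206) and B near (379, 202). The turquoise (451, 196) and pink (228, 149) boxes are decoys.

```bash
cat > h.py <<'E'
import numpy as np,cv2
def ray(s,uv,z):
    uv=np.atleast_2d(uv).astype(float);K=s["mtx"];T=s["world_to_cam"]
    p=np.c_[(uv[:,0]-K[0,2])/K[0,0],-(uv[:,1]-K[1,2])/K[1,1],-np.ones(len(uv))]
    d=p@T[:3,:3];c=-T[:3,:3].T@T[:3,3]
    return c+d*((z-c[2])/d[:,2])[:,None]
def proj(s,P):
    T=s["world_to_cam"];q=np.atleast_2d(P)@T[:3,:3].T+T[:3,3];K=s["mtx"]
    return np.c_[K[0,2]+K[0,0]*q[:,0]/-q[:,2],K[1,2]-K[1,1]*q[:,1]/-q[:,2]]
def crop(s,x0,y0,x1,y1,k,f):
    cv2.imwrite(f,cv2.resize(s["frame"][y0:y1,x0:x1,::-1],None,fx=k,fy=k,interpolation=cv2.INTER_NEAREST))
E
python3 - <<'E'
import pickle;from h import *
d=pickle.load(open("s0.pkl","rb"));crop(d["top"],280,155,430,250,5,"pics/c1.png");crop(d["scene"],262,170,352,240,8,"pics/c2.png")
E
```

```text
(no output)
```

View pics/c1.png

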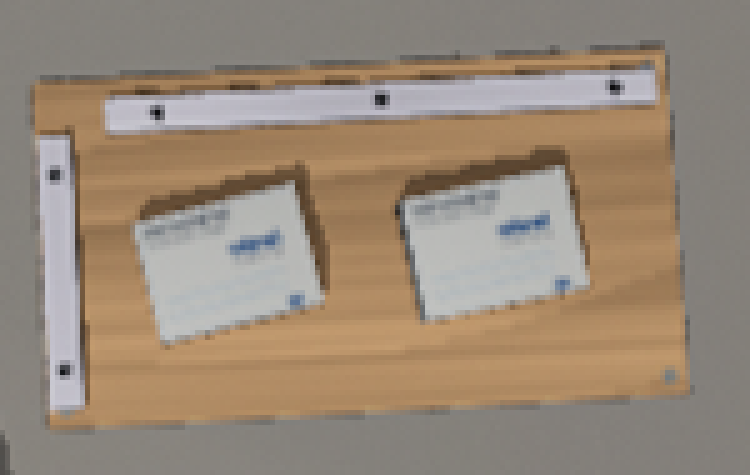

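View pics/c2.png

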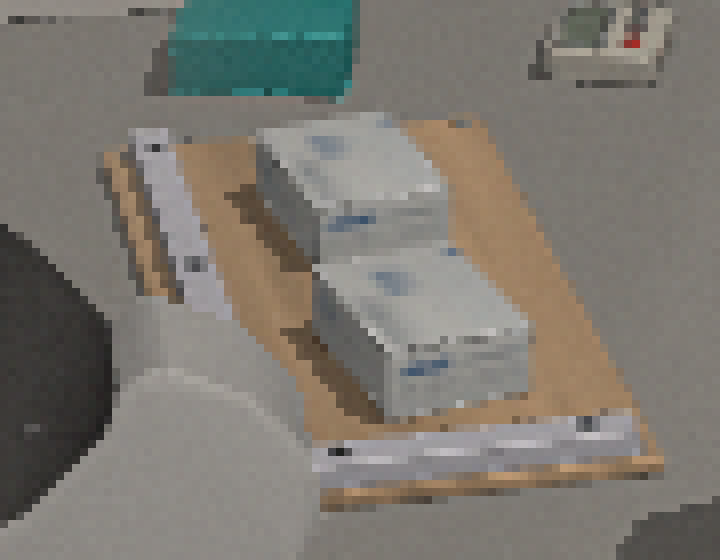

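The crops show both cartons turned about 10–12° from the fences, with gaps on every side. The end fence and back fence are clear white strips. In the top frame A spans about (307–345, 191–224) and B about (360–398, 188–219).

```bash
cat >> h.py <<'E'
def blobs(s):
    k=4;x0,y0,x1,y1=280,155,430,250
    im=cv2.resize(s["frame"][y0:y1,x0:x1],None,fx=k,fy=k,interpolation=cv2.INTER_CUBIC)
    f=im.astype(int);m=((f[...,0]-f[...,2]<25)&(f.sum(2)>430)).astype(np.uint8)*255
    m=cv2.morphologyEx(m,cv2.MORPH_CLOSE,np.ones((17,17)))
    out=[]
    for c in cv2.findContours(m,cv2.RETR_EXTERNAL,cv2.CHAIN_APPROX_NONE)[0]:
        if cv2.contourArea(c)<1500: continue
        c=(c[:,0]+.5)/k-.5+np.array([x0,y0]);out.append(c)
    return out
def rect(s,c,z):
    p=ray(s,c,z)[:,:2].astype(np.float32)*1000
    (cx,cy),(w,h),a=cv2.minAreaRect(p)
    if w<h: w,h,a=h,w,a+90   # a: direction of long side
    return cx,cy,w,h,(a+90)%180-90
E
python3 - <<'E'
import pickle;from h import *
d=pickle.load(open("s0.pkl","rb"));s=d["top"]
T=s["world_to_cam"];print(-T[:3,:3].T@T[:3,3])
for c in blobs(s):
    print(c.min(0),c.max(0));
    for z in(.02,.04):print(z,np.round(rect(s,c,z),1))
E
```

```text
[ 0.50225793 -0.12063881  1.15699017]
[306.375 191.125] [343.875 223.125]
0.02 [ 566.5 -125.5   85.4   63.6  -75.9]
0.04 [ 565.3 -125.4   83.9   62.5  -75.9]
[360.375 188.125] [397.125 218.375]
0.02 [ 575.2 -261.9   85.5   63.4  -78.4]
0.04 [ 573.9 -259.4   84.    62.3  -78.4]
[286.375 181.875] [296.375 236.875]
0.02 [562.4 -39.3 140.6  18.9   2.8]
0.04 [561.3 -40.7 138.1  18.6   2.8]
[300.375 168.625] [410.875 181.125]
0.02 [ 649.2 -204.7  283.6   19.2  -87.3]
0.04 [ 646.6 -203.2  278.6   18.9  -87.3]
```

```bash
cat >> h.py <<'E'
from scipy.spatial.transform import Rotation as Ro
EX=np.array([.99885,.04798]);EY=np.array([-.04798,.99885])
def cw(X,Y): return (629.6+X)*EX+(-75.2+Y)*EY   # corner mm -> world mm
def wc(p): p=np.asarray(p)[:2]; return p@EX-629.6,p@EY+75.2
def yaw(st): y=Ro.from_rotvec(st["orientation"]).as_matrix()[:,1]; return np.degrees(np.arctan2(y[1],y[0]))
def goto(st,x,y,z,yw):
    R=Ro.from_rotvec(st["orientation"]).as_matrix()
    dl=R.T@(np.array([x,y,z])/1000-st["tcp_pos"])
    print("shift",dl.round(4),"turn",np.radians((yaw(st)-yw+90)%180-90).round(4))
def show(st):
    p=st["tcp_pos"]*1000;f=st["force"]
    print("t",round(st["t"],2),"tcp",p.round(1),"yaw",yaw(st).round(2),"corner",np.round(wc(p),1),"F xyz",f.round(1),"Fcorner",(f[:2]@EX).round(1),(f[:2]@EY).round(1),"g",round(st["gripper_width"],3),round(st["gripper_force"],1))
E
python3 - <<'E'
from h import *;from rig import manip
s=manip.sense();show(s);goto(s,565.3,-125.4,200,14.1)
print(cw(-31.5,-42.5),cw(-31.5,-127.5))
E
```

```text
t 0.1 tcp [219.6 611.2 213.7] yaw 70.24 corner [-380.9  675.2] F xyz [0.7 0.2 0.4] Fcorner 0.7 0.2 g 0.998 0.0
shift [-0.5744 -0.5764  0.0147] turn 0.9798
[603.059431 -88.867807] [ 607.137731 -173.770057]
```

Call:
jog_arm(rows=[-0.04,-0.04,0,0.07,1,-0.085,-0.085,0,0.14,1,-0.13,-0.13,0,0.21,1,-0.175,-0.175,0,0.28,1,-0.22,-0.22,0,0.35,1])

```text
t: 0.72
tcp_pos: [0.351, 0.3324, 0.2145]
orientation: [1.073, 2.953, -0.0]
force: [1.7, 0.6, -0.3]
gripper_width: 1.0
gripper_force: 0.0
```

Run:
```python
from h import *;from rig import manip
s=manip.sense();show(s);goto(s,565.3,-125.4,200,14.1)
```

```text
t 0.72 tcp [351.  332.4 214.5] yaw 50.06 corner [-263.1  390.3] F xyz [ 1.7  0.6 -0.3] Fcorner 1.8 0.6 g 1.0 0.0
shift [-0.4582 -0.2134  0.0145] turn 0.6276
```

Call:
jog_arm(rows=[-0.055,-0.026,0,0.08,1,-0.11,-0.051,0,0.16,1,-0.165,-0.077,0,0.24,1,-0.22,-0.102,0,0.32,1,-0.275,-0.128,0,0.4,1])

```text
t: 1.35
tcp_pos: [0.4802, 0.0583, 0.2147]
orientation: [1.638, 2.681, 0.001]
force: [0.8, 1.1, 0.2]
gripper_width: 1.001
gripper_force: 0.0
```

Run:
```python
from h import *;from rig import manip
s=manip.sense();show(s);goto(s,565.3,-125.4,80,14.1)
```

```text
t 1.35 tcp [480.2  58.3 214.7] yaw 27.14 corner [-147.2  110.4] F xyz [0.8 1.1 0.2] Fcorner 0.8 1.0 g 1.001 0.0
shift [-0.2023 -0.0081  0.1346] turn 0.2275
```

Call:
jog_arm(rows=[-0.05,-0.002,0.03,0.06,1,-0.1,-0.004,0.06,0.12,1,-0.15,-0.006,0.1,0.18,1,-0.19,-0.008,0.134,0.22,1,-0.19,-0.008,0.134,0.22,1])

```text
t: 1.98
tcp_pos: [0.5577, -0.1161, 0.0774]
orientation: [-1.925, -2.479, 0.008]
force: [-0.9, 0.2, 0.7]
gripper_width: 1.002
gripper_force: 0.0
```

Run:
```python
from h import *;from rig import manip
s=manip.sense();show(s);goto(s,565.3,-125.4,25,14.1)
```

```text
t 1.98 tcp [ 557.7 -116.1   77.4] yaw 14.35 corner [-78.1 -67.6] F xyz [-0.9  0.2  0.7] Fcorner -0.9 0.2 g 1.002 0.0
shift [-0.0108  0.0054  0.0524] turn 0.0044
```

Call:
jog_arm(rows=[-0.011,0.0055,0,0.004,1,-0.011,0.0055,0.02,0.004,1,-0.011,0.0055,0.04,0.004,1,-0.011,0.0055,0.052,0.004,1,-0.011,0.0055,0.052,0.004,1])

```text
t: 2.6
tcp_pos: [0.5668, -0.1212, 0.0273]
orientation: [-1.923, -2.482, 0.002]
force: [-0.3, -0.0, 1.0]
gripper_width: 0.999
gripper_force: 0.0
```

Run:
```python
from h import *;from rig import manip
s=manip.sense();show(s);goto(s,565.3,-125.4,25,14.1)
t=manip.snapshot("scene");crop(t,262,140,352,230,6,"pics/c3.png")
```

```text
t 2.6 tcp [ 566.8 -121.2   27.3] yaw 14.47 corner [-69.3 -73.1] F xyz [-0.3 -0.   1. ] Fcorner -0.3 -0.0 g 0.999 0.0
shift [-0.0037 -0.0025  0.0023] turn 0.0064
```

View pics/c3.png

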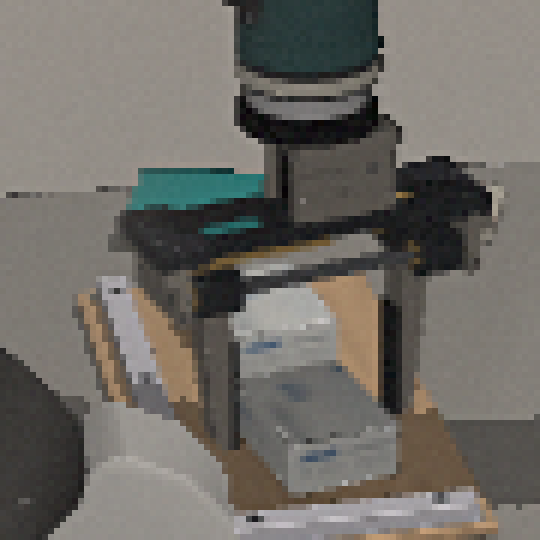

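The fingers straddle carton A with clearance on both sides (finger tips near (225, 440) and (395, 405) in the crop). Next is a small correction, then closing the gripper.

Call:
jog_arm(rows=[-0.003,-0.002,0.002,0.006,1,-0.003,-0.002,0.002,0.006,1,-0.003,-0.002,0.002,0.006,0.6,-0.003,-0.002,0.002,0.006,0.5,-0.003,-0.002,0.002,0.006,0.5])

```text
t: 3.28
tcp_pos: [0.5656, -0.1253, 0.0266]
orientation: [-1.931, -2.476, 0.002]
force: [-5.1, -1.3, 3.5]
gripper_width: 0.697
gripper_force: 2.2
```

Call:
jog_arm(rows=[0,0,0,0,0.4,0,0,0,0,0.4,0,0,0,0,0.4,0,0,0,0,0.4,0,0,0,0,0.4])

```text
t: 3.9
tcp_pos: [0.5655, -0.1254, 0.0265]
orientation: [-1.932, -2.475, 0.002]
force: [-4.7, -0.5, 4.6]
gripper_width: 0.687
gripper_force: 30.0
```

Run:
```python
from h import *;from rig import manip
s=manip.sense();show(s);goto(s,565.3,-125.4,25,14.1)
print('mid');goto(s,*cw(-46,-57),25,2.75);goto(s,*cw(-31.5,-42.5),25,2.75)
```

```text
t 3.9 tcp [ 565.5 -125.4   26.5] yaw 14.07 corner [-70.7 -77.2] F xyz [-4.7 -0.5  4.6] Fcorner -4.7 -0.3 g 0.687 30.0
shift [ 0.0001 -0.0002  0.0015] turn -0.0005
mid
shift [0.015  0.0282 0.0015] turn 0.1976
shift [0.0263 0.0453 0.0015] turn 0.1976
```

Call:
jog_arm(rows=[0.003,0.006,0,0.04,0.4,0.006,0.012,0,0.08,0.4,0.009,0.018,0,0.12,0.4,0.012,0.024,0,0.16,0.4,0.015,0.028,0,0.198,0.4])

```text
t: 4.53
tcp_pos: [0.5905, -0.1047, 0.0266]
orientation: [2.168, 2.271, -0.001]
force: [-3.3, -2.4, 2.3]
gripper_width: 0.688
gripper_force: 30.0
```

Call:
jog_arm(rows=[0,0,0,0,0.4,0,0,0,0,0.4,0,0,0,0,0.4,0,0,0,0,0.4,0,0,0,0,0.4])

```text
t: 5.15
tcp_pos: [0.5905, -0.1036, 0.0267]
orientation: [2.167, 2.274, 0.001]
force: [1.3, -0.7, -0.5]
gripper_width: 0.687
gripper_force: 30.0
```

Run:
```python
from h import *;from rig import manip
s=manip.sense();show(s)
goto(s,*cw(-31.5,-42.5),25,2.75)
t=manip.snapshot("scene");crop(t,250,150,350,235,7,"pics/c4.png")
```

```text
t 5.15 tcp [ 590.5 -103.6   26.7] yaw 2.75 corner [-44.8 -56.6] F xyz [ 1.3 -0.7 -0.5] Fcorner 1.2 -0.8 g 0.687 30.0
shift [0.0141 0.0133 0.0017] turn 0.0001
```

View pics/c4.png

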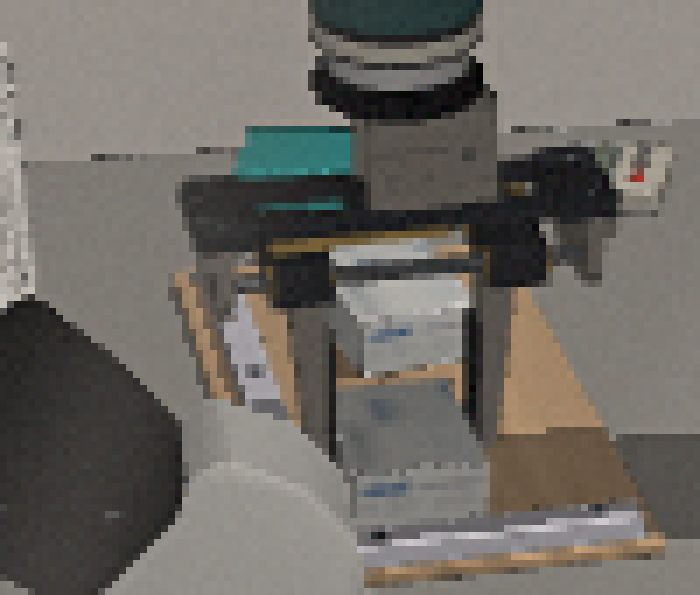

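Carton A is now square to the fences and held firmly, with a ~13 mm gap on both sides (crop: carton (340–490, 380–520), end fence at row ~530). Next I approach the end fence.

Call:
jog_arm(rows=[0.003,0.003,0,0,0.4,0.006,0.006,0,0,0.4,0.009,0.008,0,0,0.4,0.011,0.01,0,0,0.4,0.011,0.01,0,0,0.4])

```text
t: 5.82
tcp_pos: [0.5996, -0.092, 0.0266]
orientation: [-2.167, -2.274, -0.0]
force: [-2.1, -3.0, 3.3]
gripper_width: 0.686
gripper_force: 30.0
```

Call:
jog_arm(rows=[0.001,0,0,0,0.4,0.002,0,0,0,0.4,0.003,0,0,0,0.4,0.004,0,0,0,0.4,0.004,0,0,0,0.4])

```text
t: 6.45
tcp_pos: [0.5999, -0.0902, 0.0267]
orientation: [2.167, 2.27, -0.001]
force: [-0.4, -6.1, 1.0]
gripper_width: 0.686
gripper_force: 30.0
```

Run:
```python
from h import *;from rig import manip
s=manip.sense();show(s)
goto(s,*cw(-31.5,-42.5),25,2.75)
```

```text
t 6.45 tcp [599.9 -90.2  26.7] yaw 2.66 corner [-34.7 -43.7] F xyz [-0.4 -6.1  1. ] Fcorner -0.7 -6.1 g 0.686 30.0
shift [0.0012 0.0032 0.0017] turn -0.0015
```

Call:
jog_arm(rows=[0,0.001,0,0,0.4,0,0.002,0,0,0.4,0,0.003,0,0,0.4,0,0.004,0,0,0.4,0,0.005,0,0,0.4])

```text
t: 7.08
tcp_pos: [0.6002, -0.0902, 0.0266]
orientation: [-2.166, -2.268, 0.009]
force: [-14.4, -5.9, 14.6]
gripper_width: 0.688
gripper_force: 30.0
```

Call:
jog_arm(rows=[0,0.001,0,0,0.4,0.001,0.001,0,0,0.4,0.001,0.002,0,0,0.4,0.001,0.002,0,0,0.4,0.001,0.002,0,0,0.4])

```text
t: 7.7
tcp_pos: [0.6003, -0.0902, 0.0267]
orientation: [-2.165, -2.266, 0.013]
force: [-17.9, -8.3, 17.8]
gripper_width: 0.684
gripper_force: 30.0
```

Run:
```python
from h import *;from rig import manip
s=manip.sense();show(s);print(s["moment"].round(2))
t=manip.snapshot("top");crop(t,270,150,430,260,5,"pics/c5.png")
```

```text
t 7.7 tcp [600.3 -90.2  26.7] yaw 2.6 corner [-34.3 -43.7] F xyz [-17.9  -8.3  17.8] Fcorner -18.2 -7.5 g 0.684 30.0
[-1.82  3.97  0.14]
```

View pics/c5.png

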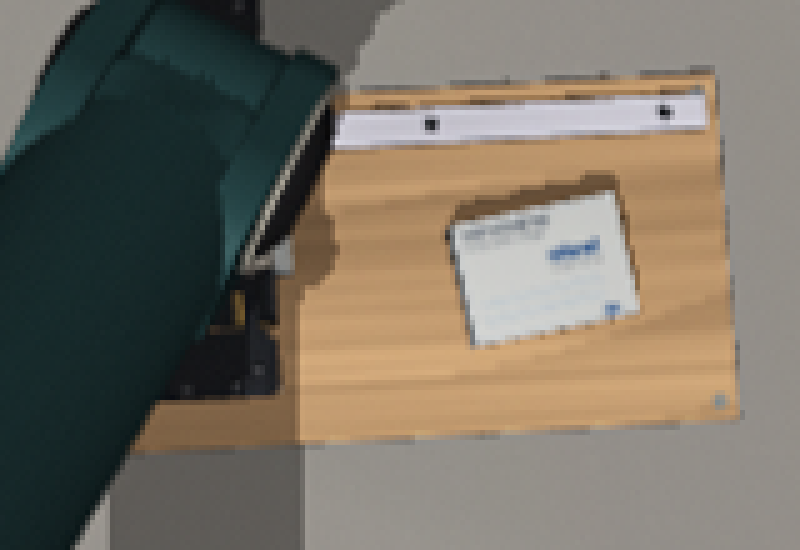

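A stopped at X = −34.3 with a large downward load (Fz 18 N), so it is probably stuck on plate friction rather than on the fence. I'll take off the downward load and the end push, then try again.

Call:
jog_arm(rows=[-0.002,0,0,0,0.4,-0.002,-0.001,-0.001,0,0.4,-0.002,-0.002,-0.002,0,0.4,-0.002,-0.002,-0.003,0,0.4,-0.002,-0.002,-0.003,0,0.4])

```text
t: 8.38
tcp_pos: [0.6014, -0.09, 0.0276]
orientation: [-2.167, -2.27, 0.007]
force: [-4.4, -5.2, -6.2]
gripper_width: 0.685
gripper_force: 30.0
```

Run:
```python
from h import *;from rig import manip
s=manip.sense();show(s);print(s["moment"].round(2),s["orientation"].round(4))
```

```text
t 8.38 tcp [601.4 -90.   27.6] yaw 2.68 corner [-33.2 -43.5] F xyz [-4.4 -5.2 -6.2] Fcorner -4.7 -5.0 g 0.685 30.0
[-1.51  0.92 -0.02] [-2.1666 -2.2703  0.0071]
```

Call:
jog_arm(rows=[0,0.001,0,0,0.4,0,0.001,0,0,0.4,0,0.002,0,0,0.4,0,0.002,0,0,0.4,0,0.002,0,0,0.4])

```text
t: 9.0
tcp_pos: [0.6015, -0.09, 0.0277]
orientation: [-2.165, -2.268, 0.01]
force: [-8.4, -4.6, 0.8]
gripper_width: 0.688
gripper_force: 30.0
```

Run:
```python
from h import *;from rig import manip
s=manip.sense();show(s);print(s["moment"].round(2),s["orientation"].round(4))
```

```text
t 9.0 tcp [601.5 -90.   27.7] yaw 2.66 corner [-33.1 -43.5] F xyz [-8.4 -4.6  0.8] Fcorner -8.6 -4.2 g 0.688 30.0
[-1.43  2.15 -0.01] [-2.1645 -2.2676  0.0101]
```

Call:
jog_arm(rows=[-0.001,-0.002,0.001,0,0.4,-0.001,-0.002,0.001,0,0.4,-0.001,-0.002,0.001,0,0.8,-0.001,-0.002,0.001,0,1,-0.001,-0.002,0.001,0,1])

```text
t: 9.62
tcp_pos: [0.6051, -0.0892, 0.0288]
orientation: [2.166, 2.275, 0.002]
force: [0.2, -0.4, -0.6]
gripper_width: 0.984
gripper_force: 0.0
```

Call:
jog_arm(rows=[0,0,0,0,1,0,0,-0.02,0,1,0,0,-0.05,0,1,-0.03,0,-0.07,-0.07,1,-0.06,0,-0.07,-0.15,1])

```text
t: 10.25
tcp_pos: [0.6093, -0.1508, 0.1022]
orientation: [1.984, 2.43, 0.004]
force: [0.7, -0.5, -0.4]
gripper_width: 1.001
gripper_force: 0.0
```

Run:
```python
from h import *;from rig import manip
s=manip.sense();show(s);goto(s,572,-258,80,11.6)
```

```text
t 10.25 tcp [ 609.3 -150.8  102.2] yaw 11.55 corner [ -28.2 -104.6] F xyz [ 0.7 -0.5 -0.4] Fcorner 0.7 -0.6 g 1.001 0.0
shift [-0.0976 -0.0581  0.0221] turn -0.0008
```

Call:
jog_arm(rows=[-0.04,-0.025,0,0,1,-0.08,-0.05,0.01,0,1,-0.098,-0.058,0.02,0,1,-0.098,-0.058,0.03,0,1,-0.098,-0.058,0.03,0,1])

```text
t: 10.88
tcp_pos: [0.57, -0.2558, 0.0683]
orientation: [-1.989, -2.43, -0.001]
force: [-0.5, 0.2, -1.3]
gripper_width: 1.002
gripper_force: 0.0
```

Run:
```python
from h import *;from rig import manip
s=manip.sense();show(s);goto(s,572.4,-259,27,11.6)
t=manip.snapshot("top")
for c in blobs(t):print(np.round(rect(t,c,.04),1),np.round(wc(rect(t,c,.04)),1))
```

```text
t 10.88 tcp [ 570.  -255.8   68.3] yaw 11.42 corner [ -72.5 -207.7] F xyz [-0.5  0.2 -1.3] Fcorner -0.5 0.2 g 1.002 0.0
shift [-0.0036  0.0017  0.0413] turn -0.0031
[556.5 -65.6 204.4 101.3  -8.9] [-76.9 -17.1]
```

Call:
jog_arm(rows=[-0.003,0.001,0.02,-0.003,1,-0.003,0.001,0.041,-0.003,1,-0.003,0.001,0.041,-0.003,1,-0.003,0.001,0.041,-0.003,0.8,-0.003,0.001,0.041,-0.003,0.6])

```text
t: 11.55
tcp_pos: [0.5717, -0.2605, 0.0281]
orientation: [1.987, 2.432, 0.0]
force: [0.5, 0.2, 0.4]
gripper_width: 0.804
gripper_force: 0.0
```

Call:
jog_arm(rows=[0,0,0,0,0.4,0,0,0,0,0.4,0,0,0,0,0.4,0,0,0,0,0.4,0,0,0,0,0.4])

```text
t: 12.18
tcp_pos: [0.5718, -0.2604, 0.0282]
orientation: [1.987, 2.432, 0.001]
force: [0.3, -0.0, 5.4]
gripper_width: 0.683
gripper_force: 30.0
```

Run:
```python
from h import *;from rig import manip
s=manip.sense();show(s);goto(s,*cw(-46,-142),28,2.7)
t=manip.snapshot("top");crop(t,280,155,430,250,5,"pics/c6.png")
```

```text
t 12.18 tcp [ 571.8 -260.4   28.2] yaw 11.52 corner [ -70.9 -212.3] F xyz [ 0.3 -0.   5.4] Fcorner 0.3 -0.0 g 0.683 30.0
shift [0.0657 0.0354 0.0002] turn 0.1539
```

View pics/c6.png

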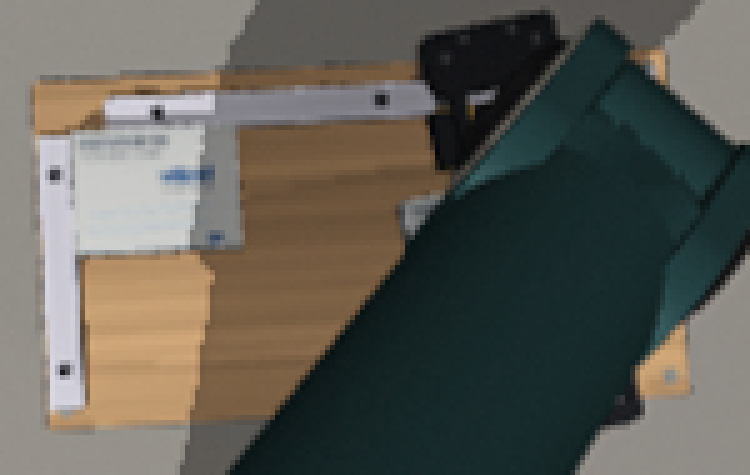

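A sits snugly in the corner (crop (75–242, 130–250)) with no visible gaps. Now I bring in B.

Call:
jog_arm(rows=[0.012,0.006,-0.002,0.03,0.4,0.025,0.013,-0.002,0.06,0.4,0.038,0.02,-0.002,0.09,0.4,0.052,0.028,-0.002,0.12,0.4,0.066,0.035,-0.002,0.154,0.4])

```text
t: 12.85
tcp_pos: [0.5915, -0.1877, 0.0284]
orientation: [-2.168, -2.27, 0.002]
force: [0.3, -0.0, -2.7]
gripper_width: 0.684
gripper_force: 30.0
```

Call:
jog_arm(rows=[0.002,0.003,0,0,0.4,0.004,0.006,0,0,0.4,0.006,0.008,0,0,0.4,0.006,0.008,0,0,0.4,0.006,0.008,0,0,0.4])

```text
t: 13.48
tcp_pos: [0.5999, -0.1827, 0.0296]
orientation: [-2.169, -2.272, 0.0]
force: [0.3, 0.3, -2.3]
gripper_width: 0.686
gripper_force: 30.0
```

Run:
```python
from h import *;from rig import manip
s=manip.sense();show(s);goto(s,*cw(-33.1,-128.5),28,2.7)
```

```text
t 13.47 tcp [ 599.9 -182.7   29.6] yaw 2.66 corner [ -39.1 -136. ] F xyz [ 0.3  0.3 -2.3] Fcorner 0.3 0.3 g 0.686 30.0
shift [0.0075 0.006  0.0016] turn -0.0007
```

Call:
jog_arm(rows=[0,0.002,0,0,0.4,0,0.004,0,0,0.4,0,0.006,0,0,0.4,0,0.007,0,0,0.4,0,0.008,0,0,0.4])

```text
t: 14.1
tcp_pos: [0.6058, -0.1821, 0.0293]
orientation: [-2.166, -2.27, 0.004]
force: [-8.7, 1.4, 2.2]
gripper_width: 0.689
gripper_force: 30.0
```

Run:
```python
from h import *;from rig import manip
s=manip.sense();show(s);goto(s,*cw(-33.1,-128.5),28,2.7)
```

```text
t 14.1 tcp [ 605.8 -182.1   29.3] yaw 2.67 corner [ -33.3 -135.7] F xyz [-8.7  1.4  2.2] Fcorner -8.6 1.8 g 0.689 30.0
shift [0.0072 0.0002 0.0013] turn -0.0006
```

Call:
jog_arm(rows=[0.002,-0.001,0,0,0.4,0.004,-0.001,0,0,0.4,0.006,-0.001,0,0,0.4,0.008,-0.001,0,0,0.4,0.01,-0.001,0,0,0.4])

```text
t: 14.72
tcp_pos: [0.6055, -0.1757, 0.0293]
orientation: [2.168, 2.269, -0.007]
force: [-3.1, -9.2, -5.0]
gripper_width: 0.684
gripper_force: 30.0
```

Run:
```python
from h import *;from rig import manip
s=manip.sense();show(s);goto(s,*cw(-33.1,-128.5),28,2.7)
```

```text
t 14.72 tcp [ 605.5 -175.7   29.3] yaw 2.6 corner [ -33.3 -129.3] F xyz [-3.1 -9.2 -5. ] Fcorner -3.6 -9.0 g 0.684 30.0
shift [0.0008 0.0002 0.0013] turn -0.0017
```

Call:
jog_arm(rows=[0,0,0.001,0,0.4,0,0,0.002,0,0.4,0.001,0.001,0.002,0,0.4,0.001,0.001,0.002,0,0.4,0.001,0.001,0.002,0,0.4])

```text
t: 15.35
tcp_pos: [0.6055, -0.1758, 0.0284]
orientation: [2.17, 2.269, -0.008]
force: [-8.5, -8.1, 4.9]
gripper_width: 0.684
gripper_force: 30.0
```

Run:
```python
from h import *;from rig import manip
s=manip.sense();show(s)
```

```text
t 15.35 tcp [ 605.5 -175.8   28.4] yaw 2.55 corner [ -33.3 -129.4] F xyz [-8.5 -8.1  4.9] Fcorner -8.9 -7.7 g 0.684 30.0
```

Relax partly, open, rise and step aside to look.

Call:
jog_arm(rows=[-0.0015,-0.002,0,0,0.4,-0.0015,-0.002,0,0,0.4,-0.0015,-0.002,0,0,0.8,-0.0015,-0.002,0,0,1,-0.0015,-0.002,0,0,1])

```text
t: 15.98
tcp_pos: [0.6065, -0.1717, 0.0278]
orientation: [2.167, 2.274, 0.002]
force: [-0.7, -0.5, -0.5]
gripper_width: 0.985
gripper_force: 0.0
```

Call:
jog_arm(rows=[0,0,0,0,1,0,0,-0.02,0,1,0,0,-0.05,0,1,0,0,-0.1,0,1,-0.05,-0.03,-0.12,0,1])

```text
t: 16.6
tcp_pos: [0.5824, -0.22, 0.1516]
orientation: [2.155, 2.28, 0.008]
force: [0.4, -0.9, -0.5]
gripper_width: 0.998
gripper_force: 0.0
```

Call:
jog_arm(rows=[-0.06,-0.02,0,0,1,-0.12,-0.04,0,0,1,-0.18,-0.06,0,0,1,-0.22,-0.08,0,0,1,-0.22,-0.08,0,0,1])

```text
t: 17.23
tcp_pos: [0.5048, -0.4528, 0.1494]
orientation: [2.176, 2.262, -0.004]
force: [0.3, -0.1, -1.2]
gripper_width: 0.999
gripper_force: 0.0
```

Run:
```python
from h import *;from rig import manip
s=manip.sense();show(s)
t=manip.snapshot("top");crop(t,280,155,430,250,5,"pics/c7.png")
for c in blobs(t):
  for z in(.02,.04):r=rect(t,c,z);print(np.round(r,1),np.round(wc(r),1))
goto(s,*cw(-33.2,-43.6),90,2.7)
```

```text
t 17.23 tcp [ 504.8 -452.8  149.4] yaw 2.22 corner [-147.1 -401.3] F xyz [ 0.3 -0.1 -1.2] Fcorner 0.3 -0.1 g 0.999 0.0
[ 572.6 -117.9  187.1  166.1  -88.4] [-63.3 -70. ]
[ 571.3 -117.9  183.8  163.2  -88.4] [-64.6 -70. ]
shift [0.359  0.1106 0.0581] turn -0.0084
```

View pics/c7.png

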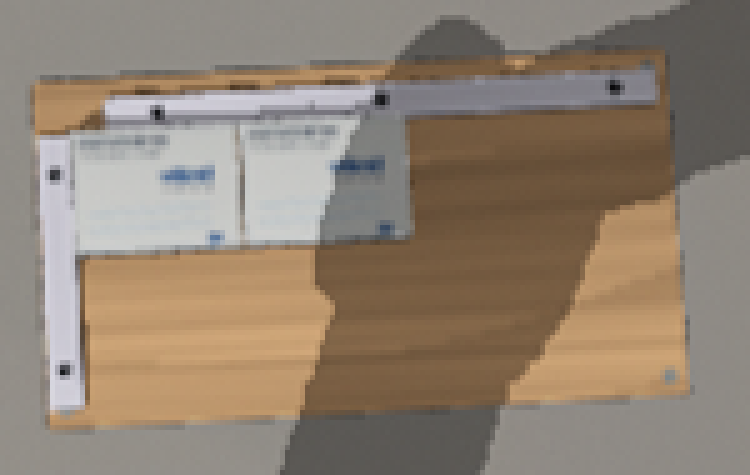

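The two cartons form a straight row along the back fence: A (75–238, 130–252), B (243–410, 118–243). A thin dark seam shows at about column 240, so I'll estimate its width and the row length.

Run:
```python
from h import *;from rig import manip
t=manip.snapshot("top");g=t["frame"].astype(int)
for r in (184,188,192,196,200,203):
    print(r,[tuple(g[r,c]) [0] for c in range(324,334)],'R',[g[r,c,0] for c in range(358,366)],[g[r,c,2] for c in range(358,366)],'L',[g[r,c,2] for c in range(292,299)])
```

```text
184 [np.int64(193), np.int64(194), np.int64(191), np.int64(174), np.int64(171), np.int64(191), np.int64(183), np.int64(180), np.int64(182), np.int64(174)] R [np.int64(128), np.int64(127), np.int64(129), np.int64(127), np.int64(111), np.int64(113), np.int64(114), np.int64(114)] [np.int64(127), np.int64(126), np.int64(126), np.int64(105), np.int64(57), np.int64(61), np.int64(63), np.int64(63)] L [np.int64(211), np.int64(200), np.int64(167), np.int64(182), np.int64(165), np.int64(166), np.int64(159)]
188 [np.int64(196), np.int64(197), np.int64(199), np.int64(187), np.int64(142), np.int64(196), np.int64(200), np.int64(199), np.int64(199), np.int64(199)] R [np.int64(129), np.int64(126), np.int64(130), np.int64(130), np.int64(103), np.int64(105), np.int64(105), np.int64(104)] [np.int64(127), np.int64(126), np.int64(131), np.int64(122), np.int64(52), np.int64(56), np.int64(58), np.int64(58)] L [np.int64(199), np.int64(200), np.int64(159), np.int64(194), np.int64(197), np.int64(197), np.int64(197)]
192 [np.int64(198), np.int64(198), np.int64(200), np.int64(179), np.int64(122), np.int64(198),
[... 1210 characters left out ...]
64(125), np.int64(128), np.int64(126), np.int64(105), np.int64(56), np.int64(59), np.int64(60)] L [np.int64(208), np.int64(210), np.int64(208), np.int64(201), np.int64(200), np.int64(200), np.int64(202)]
203 [np.int64(171), np.int64(187), np.int64(189), np.int64(183), np.int64(164), np.int64(165), np.int64(173), np.int64(173), np.int64(165), np.int64(149)] R [np.int64(98), np.int64(98), np.int64(101), np.int64(106), np.int64(115), np.int64(116), np.int64(116), np.int64(115)] [np.int64(61), np.int64(59), np.int64(59), np.int64(61), np.int64(61), np.int64(63), np.int64(64), np.int64(64)] L [np.int64(208), np.int64(211), np.int64(204), np.int64(182), np.int64(203), np.int64(204), np.int64(204)]
```

The seam could be up to about 1 mm. I'll shut the fingers and push on B's free end to close everything up toward the end fence.

Run:
```python
from h import *;from rig import manip
s=manip.sense();show(s);goto(s,*cw(-33.2,-250),20,2.7)
```

```text
t 17.32 tcp [ 508.5 -447.6  148.6] yaw 2.62 corner [-143.2 -396.3] F xyz [-0.3  0.7 -0.3] Fcorner -0.3 0.7 g 1.005 0.0
shift [0.1465 0.1095 0.1287] turn -0.0014
```

Call:
jog_arm(rows=[0.035,0.03,0,0,0,0.07,0.06,0,0,0,0.11,0.085,0.02,0,0,0.146,0.109,0.05,0,0,0.146,0.109,0.09,0,0])

```text
t: 17.95
tcp_pos: [0.6157, -0.2882, 0.0578]
orientation: [2.156, 2.284, 0.008]
force: [0.0, -0.8, -0.7]
gripper_width: 0.474
gripper_force: 0.0
```

Call:
jog_arm(rows=[0,0,0.02,0,0,0,0,0.038,0,0,0,0,0.038,0,0,0,0,0.038,0,0,0,0,0.038,0,0])

```text
t: 18.58
tcp_pos: [0.6111, -0.2971, 0.0209]
orientation: [2.168, 2.271, 0.001]
force: [-0.5, 0.3, -0.1]
gripper_width: 0.008
gripper_force: 0.0
```

Run:
```python
from h import *;from rig import manip
s=manip.sense();show(s);goto(s,*cw(-33.2,-224),20,2.7)
```

```text
t 18.57 tcp [ 611.1 -297.1   20.9] yaw 2.66 corner [ -33.4 -250.9] F xyz [-0.5  0.3 -0.1] Fcorner -0.5 0.3 g 0.008 0.0
shift [0.0269 0.0002 0.0009] turn -0.0008
```

Call:
jog_arm(rows=[0.008,0,0,0,0,0.015,0,0,0,0,0.02,0,0,0,0,0.023,0,0,0,0,0.025,0,0,0,0])

```text
t: 19.2
tcp_pos: [0.6094, -0.2712, 0.0196]
orientation: [-2.169, -2.273, 0.0]
force: [-0.1, -0.3, 0.1]
gripper_width: 0.003
gripper_force: 0.0
```

Call:
jog_arm(rows=[0.001,0,0,0,0,0.002,0,0,0,0,0.003,0,0,0,0,0.004,0,0,0,0,0.005,0,0,0,0])

```text
t: 19.82
tcp_pos: [0.6091, -0.2664, 0.0196]
orientation: [2.169, 2.273, 0.0]
force: [0.7, -0.3, 0.1]
gripper_width: 0.006
gripper_force: 0.0
```

Run:
```python
from h import *;from rig import manip
s=manip.sense();show(s)
```

```text
t 19.82 tcp [ 609.1 -266.4   19.6] yaw 2.68 corner [ -34.  -220.1] F xyz [ 0.7 -0.3  0.1] Fcorner 0.7 -0.3 g 0.006 0.0
```

My contact estimate was wrong: B's free end is at Y ≈ −171, so contact should come at TCP ≈ −181.

Call:
jog_arm(rows=[0.01,0,0,0,0,0.02,0.001,0,0,0,0.028,0.001,0,0,0,0.033,0.001,0,0,0,0.035,0.001,0,0,0])

```text
t: 20.45
tcp_pos: [0.6085, -0.2309, 0.0196]
orientation: [-2.168, -2.274, -0.0]
force: [0.4, 0.1, 0.6]
gripper_width: 0.005
gripper_force: 0.0
```

Call:
jog_arm(rows=[0.001,0,0,0,0,0.002,0,0,0,0,0.003,0,0,0,0,0.004,0,0,0,0,0.005,0,0,0,0])

```text
t: 21.08
tcp_pos: [0.6082, -0.2269, 0.0196]
orientation: [2.168, 2.272, -0.001]
force: [0.6, -1.7, -1.1]
gripper_width: 0.005
gripper_force: 1.0
```

Run:
```python
from h import *;from rig import manip
s=manip.sense();show(s)
```

```text
t 21.07 tcp [ 608.2 -226.9   19.6] yaw 2.68 corner [ -33.  -180.6] F xyz [ 0.6 -1.7 -1.1] Fcorner 0.6 -1.7 g 0.005 1.0
```

Contact at −180.6. I keep pushing.

Call:
jog_arm(rows=[0.001,0,0,0,0,0.002,0,0,0,0,0.003,0,0,0,0,0.004,0,0,0,0,0.004,0,0,0,0])

```text
t: 21.7
tcp_pos: [0.6082, -0.2268, 0.0202]
orientation: [2.167, 2.266, -0.004]
force: [1.6, -8.5, -1.9]
gripper_width: 0.004
gripper_force: 4.4
```

Run:
```python
from h import *;from rig import manip
s=manip.sense();show(s)
```

```text
t 21.7 tcp [ 608.2 -226.8   20.2] yaw 2.56 corner [ -33.  -180.5] F xyz [ 1.6 -8.5 -1.9] Fcorner 1.2 -8.6 g 0.004 4.4
```

Solid, with no movement under 8.6 N, so the row is tight. Retract, rise, open, and go over A.

Call:
jog_arm(rows=[-0.008,0,0,0,0,-0.02,0,0,0,0,-0.02,0,-0.04,0,0,-0.02,0,-0.08,0,0.5,0.02,0,-0.09,0,1])

```text
t: 22.32
tcp_pos: [0.6081, -0.2068, 0.1129]
orientation: [2.171, 2.262, 0.002]
force: [0.2, 0.1, -0.4]
gripper_width: 0.201
gripper_force: 0.0
```

Call:
jog_arm(rows=[0.05,0,0,0,1,0.09,0,0,0,1,0.115,0,0,0,1,0.115,0,0,0,1,0.115,0,0,0,1])

```text
t: 22.95
tcp_pos: [0.6017, -0.0892, 0.1098]
orientation: [2.17, 2.271, -0.001]
force: [0.1, -0.3, 0.6]
gripper_width: 0.745
gripper_force: 0.0
```

Run:
```python
from h import *;from rig import manip
s=manip.sense();show(s);goto(s,*cw(-33.2,-43.6),28,2.7)
```

```text
t 22.95 tcp [601.7 -89.2 109.8] yaw 2.61 corner [-32.8 -42.8] F xyz [ 0.1 -0.3  0.6] Fcorner 0.1 -0.3 g 0.745 0.0
shift [-0.0008 -0.0004  0.0818] turn -0.0015
```

Call:
jog_arm(rows=[-0.001,0,0.0,0,1,-0.001,0,0.01,0,1,-0.001,0,0.03,0,1,-0.001,0,0.05,0,1,-0.001,0,0.05,0,1])

```text
t: 23.58
tcp_pos: [0.5999, -0.0883, 0.0569]
orientation: [-2.166, -2.27, 0.005]
force: [-1.1, 0.8, 0.6]
gripper_width: 1.005
gripper_force: 0.0
```

Run:
```python
from h import *;from rig import manip
s=manip.sense();show(s);goto(s,*cw(-33.0,-43.6),28,2.7)
```

```text
t 23.57 tcp [599.9 -88.3  56.9] yaw 2.69 corner [-34.6 -41.8] F xyz [-1.1  0.8  0.6] Fcorner -1.1 0.9 g 1.005 0.0
shift [-0.0018  0.0017  0.0289] turn -0.0003
```

Call:
jog_arm(rows=[-0.001,0.001,0.01,0,1,-0.001,0.001,0.02,0,1,-0.001,0.001,0.029,0,1,-0.001,0.001,0.029,0,1,-0.001,0.001,0.029,0,1])

```text
t: 24.2
tcp_pos: [0.603, -0.0896, 0.0308]
orientation: [2.168, 2.273, 0.0]
force: [0.2, -0.2, -0.1]
gripper_width: 0.998
gripper_force: 0.0
```

Run:
```python
from h import *;from rig import manip
s=manip.sense();show(s);goto(s,*cw(-32.8,-43.6),28,2.7)
```

```text
t 24.2 tcp [603.  -89.6  30.8] yaw 2.69 corner [-31.6 -43.2] F xyz [ 0.2 -0.2 -0.1] Fcorner 0.2 -0.2 g 0.998 0.0
shift [-0.0004 -0.0012  0.0028] turn -0.0002
```

Call:
jog_arm(rows=[0,-0.001,0.002,0,1,0,-0.001,0.002,0,0.85,0,-0.001,0.002,0,0.75,0,-0.001,0.002,0,0.7,0,-0.001,0.002,0,0.6])

```text
t: 24.82
tcp_pos: [0.6014, -0.0895, 0.0286]
orientation: [-2.168, -2.272, 0.001]
force: [-0.7, 0.2, 2.5]
gripper_width: 0.686
gripper_force: 30.0
```

Call:
jog_arm(rows=[0,0,0,0,0.4,0,0,0,0,0.4,0,0,0,0,0.4,0,0,0,0,0.4,0,0,0,0,0.4])

```text
t: 25.45
tcp_pos: [0.6014, -0.0896, 0.0286]
orientation: [-2.168, -2.272, 0.001]
force: [-4.5, 0.6, 5.7]
gripper_width: 0.687
gripper_force: 30.0
```

Run:
```python
from h import *;from rig import manip
s=manip.sense();show(s)
```

```text
t 25.45 tcp [601.4 -89.6  28.6] yaw 2.69 corner [-33.2 -43.1] F xyz [-4.5  0.6  5.7] Fcorner -4.5 0.9 g 0.687 30.0
```

Gripped with A staying at the contact pose. Now I press both ways, with the vertical load relieved first.

Call:
jog_arm(rows=[0.001,0,-0.001,0,0.4,0.002,0,-0.0015,0,0.4,0.003,0.001,-0.002,0,0.4,0.004,0.001,-0.002,0,0.4,0.005,0.001,-0.002,0,0.4])

```text
t: 26.08
tcp_pos: [0.6014, -0.089, 0.0297]
orientation: [2.169, 2.269, -0.008]
force: [-2.5, -10.4, -6.6]
gripper_width: 0.685
gripper_force: 30.0
```

Run:
```python
from h import *;from rig import manip
s=manip.sense();show(s);print(s["moment"].round(2))
```

```text
t 26.07 tcp [601.4 -89.   29.7] yaw 2.58 corner [-33.2 -42.6] F xyz [ -2.5 -10.4  -6.6] Fcorner -3.0 -10.2 g 0.685 30.0
[-2.82  0.73  0.23]
```

Call:
jog_arm(rows=[0,0.001,0.0015,0,0.4,0,0.002,0.0015,0,0.4,0.001,0.003,0.0015,0,0.4,0.001,0.004,0.001,0,0.4,0.001,0.004,0.001,0,0.4])

```text
t: 26.7
tcp_pos: [0.6016, -0.0893, 0.0289]
orientation: [-2.171, -2.268, 0.015]
force: [-12.3, -12.0, 4.6]
gripper_width: 0.684
gripper_force: 30.0
```

Run:
```python
from h import *;from rig import manip
s=manip.sense();show(s);print(s["moment"].round(2))
```

```text
t 26.7 tcp [601.6 -89.3  28.9] yaw 2.5 corner [-33.  -42.9] F xyz [-12.3 -12.    4.6] Fcorner -12.9 -11.4 g 0.684 30.0
[-2.75  2.95  0.35]
```

Call:
jog_arm(rows=[0.001,0.001,0,0,0.4,0.002,0.001,0,0,0.4,0.002,0.002,-0.001,0,0.4,0.003,0.002,-0.001,0,0.4,0.003,0.002,-0.001,0,0.4])

```text
t: 27.32
tcp_pos: [0.6016, -0.0892, 0.029]
orientation: [-2.172, -2.267, 0.022]
force: [-13.7, -17.9, 0.9]
gripper_width: 0.683
gripper_force: 30.0
```

Run:
```python
from h import *;from rig import manip
s=manip.sense();show(s);print(s["moment"].round(2))
a=manip.snapshot("top")["frame"][160:240,280:410,::-1];b=manip.snapshot("scene")["frame"][165:235,265:350,::-1]
k=4;a=cv2.resize(a,None,fx=3,fy=3,interpolation=0);b=cv2.resize(b,None,fx=4.6,fy=4.6,interpolation=0)
o=np.zeros((max(a.shape[0],b.shape[0]),a.shape[1]+b.shape[1],3),np.uint8);o[:a.shape[0],:a.shape[1]]=a;o[:b.shape[0],a.shape[1]:]=b
print(o.shape);cv2.imwrite("pics/c8.png",o)
```

```text
t 27.32 tcp [601.6 -89.2  29. ] yaw 2.43 corner [-32.9 -42.8] F xyz [-13.7 -17.9   0.9] Fcorner -14.6 -17.2 g 0.683 30.0
[-4.01  3.38  0.47]
(322, 781, 3)
```

View pics/c8.png

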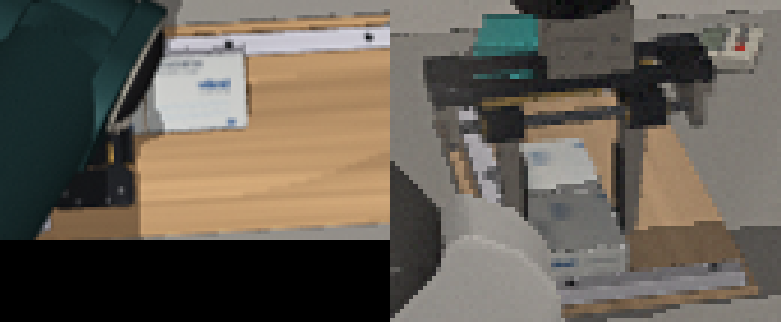

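Both views show the row tight along the back fence. A is gripped and pressed with 14.6 N toward the back fence and 17.2 N toward the end fence, Fz is near zero, and B is undisturbed against it. I'm handing it in.

```bash
python3 -c "
from rig import manip
print(manip.job_done())"
```

```text
the job is handed in; nothing more can be done
None
```

I handed the job in at about 27 s: the cartons sit in a tight row along the back fence, and the fingers are still pressing the left one into the corner (about 15 N toward the back fence and 17 N toward the end fence).

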